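Open the hot sealing-wax warmer with its lid lifter

ROBOT

A 6-joint arm with a two-finger parallel gripper is mounted at the origin on a cart in front of the work surface, level with it; the furniture and walls round the work are solid. World frame = base frame: x ahead of the robot, y to its left, z up, the work surface at z = 0. Lengths are in mm, angles in rad, forces in N, time in s.
With the tool pointing down it reaches from about 400 to 925 mm from the base axis. Payload 12.5 kg.
Tool frame: the origin (TCP) lies on the centre line of the jaws, within the pads' length; the fingertips stand 19 mm ahead of it and the grasp point (between the pads) is the TCP; z points along the fingers, y is the line along which they close (so a half turn about z gives the same grasp; the last joint's range is limited). The gripper opens to 95 mm and grips with 3 to 60 N. Pads are 20 mm wide; open, the fingers measure 119 mm over their backs; the gripper's body (75 mm by 180 mm) begins 59 mm behind the grasp point.
Start: joints at [1.124, 0.491, 1.559, -0, 1.092, -0.106], TCP at [208.884, 589.077, 233.661] pointing down, gripper open.
Joint ranges: [-3.1, 3.1], [-0.84, 2.19], [0.05, 2.79], [-1.13, 4.28], [0.06, 2.93], [-2.69, 2.69]. Speed limits (rad/s): [2.22, 2.22, 2.79, 3.14, 3.14, 3.14].

INTERFACE

Orientations are given as [roll, pitch, yaw] about the fixed x, y, z axes, in that order (R = Rz(yaw) Ry(pitch) Rx(roll)).
In Python, from cell import state, read_camera, job_done gives the robot as it stands.
- The arm moves only by the tool arm_command, never from a script. Its argument "deltas" is a list of rows, each an object of numbers: "dx", "dy", "dz": the shift along the world's x, y, z in m; "yaw": the turn about the world's z in degrees. In form: [{"dx": .., "dy": .., "dz": .., "yaw": ..}, ...]. A call has 1 to 20 rows; each row shifts and turns the commanded pose from where the row before left it; what a row does not reach is not made up. A row lasts 1/10 s, in which the tool goes at most 50 mm and 8.59 degrees, less where a joint would pass 70% of its speed; a pose out of reach is approached as far as the arm can. A call with a gripper value outside its range is refused whole. "gripper" is the finger opening in m, from 0 to 0.0951, set as the call begins (left out, the last holds). The fingers move at their own pace and stop on an object; the grip force is fixed at half the most. Time passes only in rows, so rows that do not move let the fingers close. It gives the time, the measured TCP pose, the force, the opening and the grip force at its end, in the units of the state.
- state(): the state, without advancing time (a new reading comes with each control period).
- read_camera(name): name is "side" or "top"; returns a dict with "color" (480x640x3 uint8, red, green, blue), "range_z" (480x640 float32, mm along the optical axis (not along the pixel's ray), 0 where there is no reading), "fx", "fy", "cx", "cy" (pixels), "k1" (the pictures are not rectified: a ray, as slopes to the right and down, at radius r is drawn at 1 + k1 r^2 times it, then the intrinsics apply), "extrinsics" (4x4, takes a point from camera to world coordinates). Camera axes: x right, y up, looking along -z (the intrinsics and any distortion apply to the point x, -y, -z); pixel columns grow to the right and rows downward; lengths in mm; the calibration is good to about 2 mm. A picture is of the moment at which its call begins.
- job_done(): hands the job in; it is judged then, once.
The state is a dict: "t": time; "joints": joint angles; "qvel": joint speeds; "tau": joint torques, N m; "eef_pos": TCP position; "tcp_rot": TCP orientation; "ft_force": force on the tool from outside, world axes, zero at the start; "moment": the same for the moment, N m; "opening": opening from 0.0 (shut) to 1.0 (fully open); "grip_force": force on a finger pad.
Only numpy, scipy, OpenCV 4.12 (cv2) and the standard library are available. Lean on these libraries where they do the work, as an engineer would, in place of code of your own. Each camera call takes 0.05 s, during which the arm holds its last target. There are 200 camera calls.

TASK

The sealing-wax warmer has heated up and must be opened for filling, but its lid is too hot to touch with the gripper. Take the two-pronged lifter out of its rest, lift the lid off by its loop handle, carry it level and lower it onto the middle of the round trivet; then unhook the lifter and lay it back in its rest with the wooden grip in both notches. Leave the other things on the desk where they are.

Things in the scene. Friction and masses are not known exactly. Their poses are not given: they have to be found in the camera images.
- warmer: Sealing-wax warmer, fixed: round steel bowl on a black plinth with a dial, 158 mm across, two black side lugs (y), dial block on its -x side reaching 99 mm from the axis. Origin at the centre of its underside on the desk. The rim is 85 mm up; the mouth is 122 mm wide.
- lid: Round steel lid 134 mm across, 0.25-0.5 kg, loose, at first on the warmer. Origin: centre of the underside of its locating ring (108 mm across, 8 mm deep, inside the mouth: lift over 8 mm before moving sideways); 77 mm above the desk on the warmer, 12 mm on the trivet. z up. Top domed: 20 mm above the origin in the middle, 12 at the edge. A fixed loop handle stands on it (point lid_loop).
- lid_loop (a point): Middle of the bar of the lid's fixed loop handle of round 7 mm wire, 62 mm above the lid's origin. The bar is straight and level, 48 mm long along this frame's y (the lid's y); legs 66 mm apart; free height between bar and lid 38 mm.
- lifter: Lid lifter, 0.16 kg, loose, at first in its rest. Origin: centre of its wooden cross-grip, a square bar 20 x 20 mm, 130 mm long along y, steel end caps. From its middle a steel shank goes down and cranks back to x = -22 mm (48 mm below the origin and lower); it carries two parallel J-shaped prongs of 6 mm wire at y = +13 and -13 mm, open upward, pointing to +x (point lifter_prongs).
- lifter_prongs (a point): Midway between the two prong hollows, on the wire centre line, straight below the lifter's origin by 95 mm. Prong undersides are 98 mm below the origin; tips at x = +18 mm from this point, tip tops 78 mm below the origin. A loop bar lying in the hollows has its centre 88 mm below the lifter's origin and hangs level there when the loop is centred.
- lifter_rest: Rest, fixed: wooden foot 90 x 130 x 12 mm, two 6 mm steel uprights at y = +46 and -46 mm, each with a flared notch: 26 mm wide (about 40 at the mouth), floor 105 mm above the desk, tops 135 mm. Origin: centre of the underside. The lifter's grip lies along y in both notches, lifter origin 115 mm straight above this origin, prongs to the rest's +x; 86 mm of the grip is free in the middle.
- trivet: Round trivet with a cork face and a wooden rim, fixed, 170 mm across, 12 mm high. Origin at the centre of its underside.
- stamp: Bystander: rubber stamp with a black turned knob, 25 x 48 x 65 mm high, standing. Origin under its centre.
- ink_pad: Bystander: flat closed tin ink pad, 58 x 86 x 17 mm. Origin under its centre.
- ink_bottle: Bystander: dark blue ink bottle with a black cap, 52 x 52 x 56 mm. Origin under its centre.
- stapler: Bystander: dark grey stapler, 34 x 145 (y) x 47 mm. Origin under its centre.
Mind the look-alikes: they are no part of the job. Several things have the shape of the lifter; the one meant has the colours described above.

How it is judged (in metres and radians):
On the way, in this order (a step that is already met when the one before it is completed fails the run):
1. the lid hangs level on the lifter's prongs, more than 30 mm above its seat on the warmer (z of lid in the frame of warmer above 0.107 m and contact force between lifter and lid above 0.5 N and angle between lid's own z axis and vertical below 0.25 rad and distance between lifter_prongs and lid_loop below 0.03 m), for 0.2 s.
2. the lid lies flat on the trivet, lowered there with the prongs still under its loop (horizontal distance between lid and trivet below 0.028 m and z of lid in the frame of trivet below 0.016 m and angle between lid's own z axis and vertical below 0.06 rad and distance between lifter_prongs and lid_loop below 0.045 m), for 0.1 s.
At the end, for the whole second after the job is handed in: The lid lies flat and at rest on the trivet, its centre within 28 mm of the trivet's centre, and the lifter is at rest in its rest, upright, its grip on the floor of both notches (either way round), within 16 mm of the middle (horizontal distance between lid and trivet below 0.028 m and z of lid in the frame of trivet between 0.008 and 0.016 m and angle between lid's own z axis and vertical below 0.06 rad and linear speed of each of lid, lifter below 0.02 m/s and horizontal distance between lifter and lifter_rest below 0.016 m and z of lifter in the frame of lifter_rest between 0.11 and 0.119 m and angle between the y axis of lifter and the y axis of lifter_rest, either way round below 0.2 rad and angle between lifter's own z axis and vertical below 0.15 rad); the robot touches nothing.
It fails at once if the gripper or arm touches the hot lid (contact force between any of the fingers, the arm and lid above 0.5 N).
It fails at once if the lid tips by more than 20 degrees (angle between lid's own z axis and vertical above 0.35 rad).
It fails at once if the stamp, ink pad, ink bottle or stapler is pushed more than 25 mm from its place (distance of any of stamp, ink_pad, ink_bottle, stapler from where it was at the start of the episode above 0.025 m).
It also fails if it takes over 72 s, if anything falls off the work surface, if the arm or the gripper's body presses on something with over 40 N, if the wrist force passes 120 N, or if a joint passes its speed limit or range.

## Working session

There is one attempt and no reset: what is moved stays moved. The work goes in short steps, Python scripts to look and compute and a tool call to move; the robot and the scene stay as the last step left them, time stands still between calls to the robot, and variables do not carry over. Pictures are saved under pics/ and viewed, at most 10 in all, crops included, and the job is handed in when it is done.

Besides the shell and the picture viewer there is one more tool, called after "Call:" as a command line: name --argument value ..., lists and objects as JSON in quotes. arm_command: Moves the arm, as the interface text tells. Its arguments: {"type":"object","properties":{"deltas":{"type":"array"},"gripper":{"type":"number"}},"required":["deltas"]}

```bash
mkdir -p pics; cat > h.py <<'E'
import numpy as np, cv2
from cell import state, read_camera, job_done
def grab(n):
    c=read_camera(n); d=c["range_z"]; H,W=d.shape
    v,u=np.mgrid[0:H,0:W].astype(float)
    K=np.array([[c["fx"],0,c["cx"]],[0,c["fy"],c["cy"]],[0,0,1]])
    p=cv2.undistortPoints(np.stack([u.ravel(),v.ravel()],1)[:,None],K,np.array([c["k1"],0,0,0,0.]))[:,0].reshape(H,W,2)
    E=np.array(c["extrinsics"])
    ray=np.stack([p[...,0],-p[...,1],-np.ones((H,W))],-1)@E[:3,:3].T
    P=ray*d[...,None]+E[:3,3]; P[d==0]=np.nan
    return c["color"],P,ray,E[:3,3]
E
python3 - <<'E'
from h import *
for n in("top","side"):
    c,P,r,o=grab(n); cv2.imwrite(f"pics/{n}0.png",c[...,::-1]); np.savez(f"{n}0.npz",c=c,P=P,r=r,o=o); print(n,o,r[240,320])
print(state())
E
```

```text
top [ 321.90216938 -179.37326451 1450.17506674] [ 0.16366952 -0.00495068 -0.98653675]
side [-462.71398084 1220.34379899  749.97215405] [ 0.55827701 -0.75789945 -0.33768984]
{'t': 0.1, 'joints': array([ 1.12439936e+00,  4.91455740e-01,  1.55937448e+00, -3.58428788e-05,
        1.09169848e+00, -1.05619385e-01]), 'qvel': array([ 0.00156755, -0.00054071, -0.00126432, -0.00141236, -0.00273772,
        0.00148493]), 'tau': array([ 4.01507306e-03, -6.13623762e+01, -2.58606005e+01,  6.94718189e-02,
        4.70961398e-02, -1.52851675e-05]), 'eef_pos': array([208.80210244, 588.88671682, 233.15205739]), 'tcp_rot': array([-3.14065847e+00, -6.70663091e-05,  2.80083158e+00]), 'ft_force': array([ 0.19956575, -0.16956369,  0.26970427]), 'moment': array([ 0.03247174, -0.0328504 , -0.00915929]), 'grip_force': 0.0, 'opening': 1.001468796987616}
```

View pics/top0.png

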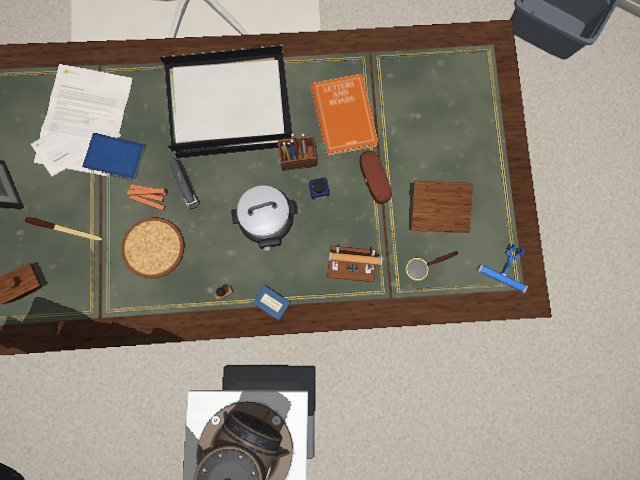

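View pics/side0.png

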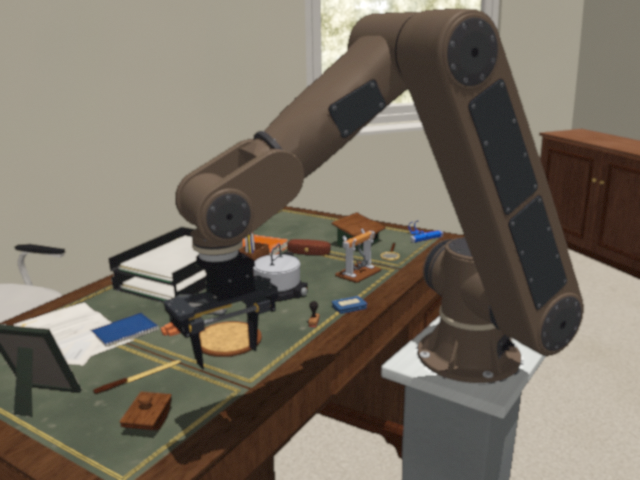

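```bash
python3 - <<'E'
from h import *
z=np.load("top0.npz"); c,P=z["c"],z["P"]
hsv=cv2.cvtColor(c,cv2.COLOR_RGB2HSV)
def rect(name,m):
    Q=P[m][:,:3]; r=cv2.minAreaRect(Q[:,:2].astype(np.float32)); print(name,m.sum(),np.round(np.array(r[0])),np.round(r[1]),round(r[2],1),"z",np.round(np.percentile(Q[:,2],[5,50,95])))
def roi(u0,v0,u1,v1):
    m=np.zeros(c.shape[:2],bool); m[v0:v1,u0:u1]=1; return m&np.isfinite(P[...,2])
Z=P[...,2]
R=roi(318,236,392,290)
rect("grip",R&(Z>112)&(Z<140)); rect("foot",R&(Z>6)&(Z<18)); rect("upr",R&(Z>20)&(Z<108))
L=roi(225,175,305,255)
rect("lid",L&(Z>82)&(Z<100)); rect("loop",L&(Z>125)&(Z<150)); rect("loopmid",L&(Z>105)&(Z<150))
T=roi(110,205,200,290)
rect("trivet",T&(Z>6)&(Z<20))
m=T&(Z>6)&(Z<20); q=P[m]; e=cv2.fitEllipse(cv2.convexHull(q[:,:2].astype(np.float32))); print("triv ell",e)
m=L&(Z>84)&(Z<100); q=P[m]; e=cv2.fitEllipse(cv2.convexHull(q[:,:2].astype(np.float32))); print("lid ell",e)
for n,b in dict(stamp=(205,278,240,305),pad=(250,282,296,322),bottle=(305,172,335,205),stapler=(165,150,205,212),mouse=(355,145,396,208)).items():
    M=roi(*b); rect(n,M&(Z>10))
a=cv2.resize(c[225:295,310:400],None,fx=6,fy=6,interpolation=cv2.INTER_CUBIC)
s=np.load("side0.npz"); cs=s["c"]; b=cv2.resize(cs[220:300,320:400],(420,420),interpolation=cv2.INTER_CUBIC)
b2=cs[0:0]
out=np.zeros((420,540+0,3),np.uint8); out[:a.shape[0]]=a
cv2.imwrite("pics/crop1.png",np.hstack([out[:,:380+0],b])[...,::-1])
E
```

```text
grip 483 [ 497. -278.] [137.  47.] 86.1 z [118. 124. 130.]
foot 924 [ 501. -285.] [143. 204.] 1.8 z [ 7. 11. 16.]
upr 103 [ 498. -275.] [97. 76.] 82.9 z [ 22.  48. 101.]
lid 1833 [627. -33.] [134. 135.] 46.1 z [86. 93. 99.]
loop 77 [627. -32.] [ 8. 71.] 18.4 z [130. 141. 146.]
loopmid 88 [627. -33.] [ 8. 72.] 18.4 z [112. 140. 146.]
trivet 3019 [536. 269.] [236. 244.] 1.2 z [ 7. 12. 17.]
triv ell ((551.5389404296875, 263.1905822753906), (273.63604736328125, 327.5757751464844), 104.19059753417969)
lid ell ((627.2552490234375, -32.767154693603516), (134.8142547607422, 136.49017333984375), 94.53097534179688)
stamp 172 [412.  76.] [24. 51.] 22.6 z [14. 22. 66.]
pad 653 [387. -57.] [86. 57.] 57.5 z [12. 16. 21.]
bottle 356 [ 707. -182.] [54. 52.] 12.2 z [22. 37. 59.]
stapler 659 [734. 196.] [ 95. 170.] 82.9 z [12. 41. 51.]
mouse 1087 [ 757. -340.] [184.  72.] 19.0 z [23. 39. 45.]
```

View pics/crop1.png

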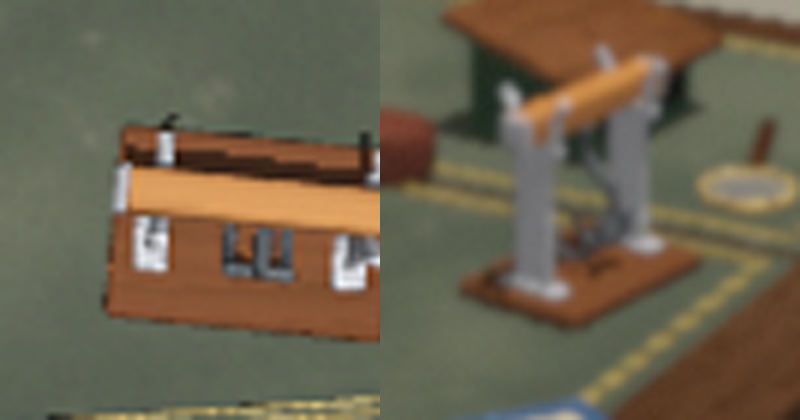

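The top view shows the rest with the orange grip at about (355,257), the lid at (264,213), the trivet at (153,247). The crop shows the cross-piece of the prongs on the -x side, so the prongs point to +x. Next I refine the grip, rest, loop and trivet positions.

```bash
python3 - <<'E'
from h import *
z=np.load("top0.npz"); c,P,r,o=z["c"],z["P"],z["r"],z["o"]
hsv=cv2.cvtColor(c,cv2.COLOR_RGB2HSV); Z=P[...,2]
def plane(m,h):
    R=r[m]; return (o+R*((h-o[2])/R[:,2])[:,None])[:,:2].astype(np.float32)
def box(u0,v0,u1,v1):
    m=np.zeros(Z.shape,bool); m[v0:v1,u0:u1]=1; return m
R=box(318,236,392,290)
print(hsv[257,355],hsv[275,340],hsv[272,353],P[272,353],P[265,349])
m=R&(hsv[...,0]<22)&(hsv[...,1]>120)&(hsv[...,2]>170)
print("grip",m.sum(),cv2.minAreaRect(plane(m,125)),np.nanmedian(P[m],0))
f=R&(hsv[...,0]<22)&(hsv[...,1]>90)&(hsv[...,2]<150)&(Z<20)
print("foot",f.sum(),cv2.minAreaRect(plane(f,12)))
for (a,b) in [(105,117),(20,100)]:
    pass
# prongs: grey, low pixels in middle
pr=R&(hsv[...,1]<80)&(Z>14)&(Z<70)
n,l,s,ce=cv2.connectedComponentsWithStats(pr.astype(np.uint8))
for i in range(1,n):
    if s[i,4]>5: print("grey",s[i],np.round(np.nanmedian(P[l==i],0)),np.round(np.nanmin(P[l==i],0)),np.round(np.nanmax(P[l==i],0)))
L=box(225,175,305,255)&(Z>125)&(Z<150)
q=P[L]; print("loop",q.mean(0), cv2.minAreaRect(plane(L,140)))
T=box(110,205,200,290)&(hsv[...,0]<25)&(hsv[...,1]>70)
n,l,s,ce=cv2.connectedComponentsWithStats(T.astype(np.uint8)); i=1+s[1:,4].argmax()
print("trivet",cv2.minEnclosingCircle(plane(l==i,12)),cv2.fitEllipse(cv2.convexHull(plane(l==i,12))))
E
```

```text
[ 15 144 219] [ 11 151 137] [ 12 157 135] [ 472.53303061 -279.1036556     9.68876576] [ 489.90310608 -266.94005226   26.10903346]
grip 336 ((496.04119873046875, -276.75054931640625), (123.40434265136719, 17.94982147216797), 84.93600463867188) [ 496.13308602 -278.33527067  124.08216106]
foot 974 ((496.0228271484375, -291.6396484375), (148.22247314453125, 172.5905303955078), 3.2969162464141846)
grey [332 261   6  10  26] [ 488. -226.   16.] [ 477. -234.   14.] [ 501. -221.   36.]
grey [347 262  12  10  55] [ 477. -275.   46.] [ 471. -292.   17.] [ 498. -260.   69.]
grey [366 264   5  10  27] [ 481. -318.   17.] [ 470. -326.   14.] [ 495. -314.   66.]
loop [626.99926436 -32.65103396 140.19700003] ((626.2728881835938, -33.06654739379883), (9.890052795410156, 70.00120544433594), 17.703582763671875)
trivet ((533.4552612304688, 274.4341125488281), 85.70427703857422) ((534.0128784179688, 274.2734680175781), (168.12631225585938, 170.73890686035156), 175.72364807128906)
```

Call:
arm_command --deltas '[{"dx": 0.0284,"dy": -0.0324,"dz": 0.003,"yaw": -4},{"dx": 0.0284,"dy": -0.0324,"dz": 0.003,"yaw": -4},{"dx": 0.0284,"dy": -0.0324,"dz": 0.003,"yaw": -4},{"dx": 0.0284,"dy": -0.0324,"dz": 0.003,"yaw": -4},{"dx": 0.0284,"dy": -0.0324,"dz": 0.003,"yaw": -4},{"dx": 0.0284,"dy": -0.0324,"dz": 0.003,"yaw": -4},{"dx": 0.0284,"dy": -0.0324,"yaw": -4},{"dx": 0.0284,"dy": -0.0324,"yaw": -4},{"dx": 0.0284,"dy": -0.0324,"yaw": -4},{"dx": 0.0284,"dy": -0.0324,"yaw": -4},{"dx": 0.0284,"dy": -0.0324,"yaw": -4},{"dx": 0.0284,"dy": -0.0324,"yaw": -4},{"dx": -0.004,"dy": -0.035,"yaw": -4},{"dx": -0.004,"dy": -0.035,"yaw": -4},{"dx": -0.004,"dy": -0.035,"yaw": -4},{"dx": -0.004,"dy": -0.035,"yaw": -4},{"dx": -0.004,"dy": -0.035,"yaw": -4},{"dx": -0.004,"dy": -0.035,"yaw": -4},{"dx": -0.004,"dy": -0.035,"yaw": -3.5}]' --gripper 0.095

```text
$.deltas[6]: bad value
```

Call:
arm_command --deltas '[{"dx": 0.0284,"dy": -0.0324,"dz": 0.003,"yaw": -4},{"dx": 0.0284,"dy": -0.0324,"dz": 0.003,"yaw": -4},{"dx": 0.0284,"dy": -0.0324,"dz": 0.003,"yaw": -4},{"dx": 0.0284,"dy": -0.0324,"dz": 0.003,"yaw": -4},{"dx": 0.0284,"dy": -0.0324,"dz": 0.003,"yaw": -4},{"dx": 0.0284,"dy": -0.0324,"dz": 0.003,"yaw": -4},{"dx": 0.0284,"dy": -0.0324,"dz": 0,"yaw": -4},{"dx": 0.0284,"dy": -0.0324,"dz": 0,"yaw": -4},{"dx": 0.0284,"dy": -0.0324,"dz": 0,"yaw": -4},{"dx": 0.0284,"dy": -0.0324,"dz": 0,"yaw": -4},{"dx": 0.0284,"dy": -0.0324,"dz": 0,"yaw": -4},{"dx": 0.0284,"dy": -0.0324,"dz": 0,"yaw": -4},{"dx": -0.004,"dy": -0.035,"dz": 0,"yaw": -4},{"dx": -0.004,"dy": -0.035,"dz": 0,"yaw": -4},{"dx": -0.004,"dy": -0.035,"dz": 0,"yaw": -4},{"dx": -0.004,"dy": -0.035,"dz": 0,"yaw": -4},{"dx": -0.004,"dy": -0.035,"dz": 0,"yaw": -4},{"dx": -0.004,"dy": -0.035,"dz": 0,"yaw": -4},{"dx": -0.004,"dy": -0.035,"dz": 0,"yaw": -3.5}]' --gripper 0.095

```text
t: 2.0
eef_pos: [521.2, -46.1, 251.5]
tcp_rot: [-3.141, -0.0, 1.48]
ft_force: [1.4, 0.5, -0.0]
opening: 1.0
grip_force: 0.0
```

Call:
arm_command --deltas '[{"dx": -0.003,"dy": -0.03,"dz": 0,"yaw": 0},{"dx": -0.003,"dy": -0.03,"dz": 0,"yaw": 0},{"dx": -0.003,"dy": -0.03,"dz": 0,"yaw": 0},{"dx": -0.003,"dy": -0.03,"dz": 0,"yaw": 0},{"dx": -0.003,"dy": -0.03,"dz": 0,"yaw": 0},{"dx": -0.003,"dy": -0.03,"dz": 0,"yaw": 0},{"dx": -0.003,"dy": -0.025,"dz": 0,"yaw": 0},{"dx": -0.002,"dy": -0.015,"dz": 0,"yaw": 0},{"dx": 0,"dy": 0,"dz": 0,"yaw": 0},{"dx": 0,"dy": 0,"dz": 0,"yaw": 0},{"dx": 0,"dy": 0,"dz": 0,"yaw": 0}]'

```text
t: 3.1
eef_pos: [498.8, -263.6, 251.7]
tcp_rot: [-3.142, -0.0, 1.484]
ft_force: [-0.1, 0.0, 0.7]
opening: 0.999
grip_force: 0.0
```

Call:
arm_command --deltas '[{"dx": -0.0025,"dy": -0.0125,"dz": -0.01,"yaw": 0},{"dx": 0,"dy": 0,"dz": -0.02,"yaw": 0},{"dx": 0,"dy": 0,"dz": -0.02,"yaw": 0},{"dx": 0,"dy": 0,"dz": -0.02,"yaw": 0},{"dx": 0,"dy": 0,"dz": -0.02,"yaw": 0},{"dx": 0,"dy": 0,"dz": -0.02,"yaw": 0},{"dx": 0,"dy": 0,"dz": -0.0145,"yaw": 0},{"dx": 0,"dy": 0,"dz": -0.008,"yaw": 0},{"dx": 0,"dy": 0,"dz": 0,"yaw": 0},{"dx": 0,"dy": 0,"dz": 0,"yaw": 0}]'

```text
t: 4.1
eef_pos: [496.4, -277.4, 119.4]
tcp_rot: [3.141, 0.0, 1.483]
ft_force: [0.1, 0.0, -0.1]
opening: 0.998
grip_force: 0.0
```

```bash
python3 - <<'E'
from h import *
c,P,r,o=grab("side"); d,_,_,_=grab("top")
a=cv2.resize(c[210:300,310:410],(400,360),interpolation=cv2.INTER_CUBIC); b=cv2.resize(d[220:310,300:400],(400,360),interpolation=cv2.INTER_CUBIC)
cv2.imwrite("pics/g1.png",np.hstack([a,b])[...,::-1]); print(state()["eef_pos"],state()["ft_force"])
E
```

```text
[ 496.4480807  -277.43557459  119.83450678] [1.14068411 0.19369697 0.17809789]
```

View pics/g1.png

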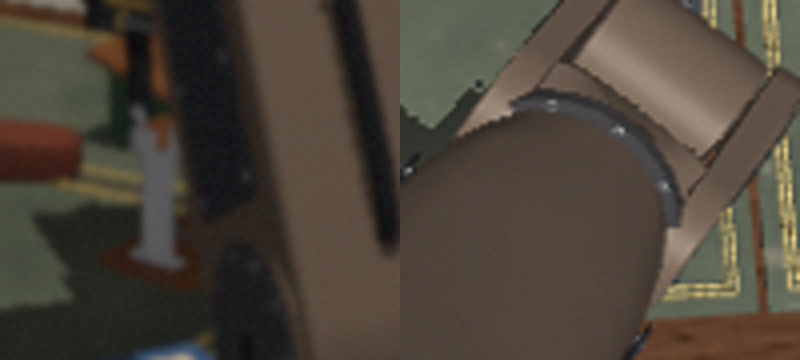

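The arm hides most of it. One finger is visible beside the upright at (140,80) and there's no contact force, so I close the gripper.

Call:
arm_command --deltas '[{"dx": 0,"dy": 0,"dz": 0,"yaw": 0},{"dx": 0,"dy": 0,"dz": 0,"yaw": 0},{"dx": 0,"dy": 0,"dz": 0,"yaw": 0},{"dx": 0,"dy": 0,"dz": 0,"yaw": 0},{"dx": 0,"dy": 0,"dz": 0,"yaw": 0},{"dx": 0,"dy": 0,"dz": 0,"yaw": 0},{"dx": 0,"dy": 0,"dz": 0,"yaw": 0},{"dx": 0,"dy": 0,"dz": 0,"yaw": 0}]' --gripper 0.01

```text
t: 5.0
eef_pos: [496.2, -277.2, 119.1]
tcp_rot: [3.142, 0.0, 1.483]
ft_force: [-0.9, -0.8, -0.4]
opening: 0.387
grip_force: 0.0
```

Call:
arm_command --deltas '[{"dx": 0,"dy": 0,"dz": 0,"yaw": 0},{"dx": 0,"dy": 0,"dz": 0,"yaw": 0},{"dx": 0,"dy": 0,"dz": 0,"yaw": 0},{"dx": 0,"dy": 0,"dz": 0,"yaw": 0},{"dx": 0,"dy": 0,"dz": 0,"yaw": 0},{"dx": 0,"dy": 0,"dz": 0,"yaw": 0}]'

```text
t: 5.6
eef_pos: [496.1, -277.2, 119.1]
tcp_rot: [-3.141, -0.0, 1.483]
ft_force: [-2.0, 0.4, 0.4]
opening: 0.206
grip_force: 30.0
```

Call:
arm_command --deltas '[{"dx": 0,"dy": 0,"dz": 0.005,"yaw": 0},{"dx": 0,"dy": 0,"dz": 0.01,"yaw": 0},{"dx": 0,"dy": 0,"dz": 0.015,"yaw": 0},{"dx": 0,"dy": 0,"dz": 0.02,"yaw": 0},{"dx": 0,"dy": 0,"dz": 0.02,"yaw": 0},{"dx": 0,"dy": 0,"dz": 0.02,"yaw": 0},{"dx": 0,"dy": 0,"dz": 0.02,"yaw": 0},{"dx": 0,"dy": 0,"dz": 0.015,"yaw": 0},{"dx": 0,"dy": 0,"dz": 0.011,"yaw": 0},{"dx": 0,"dy": 0,"dz": 0,"yaw": 0}]'

```text
t: 6.6
eef_pos: [496.5, -277.4, 256.9]
tcp_rot: [3.139, 0.001, 1.483]
ft_force: [0.5, 0.1, -2.5]
opening: 0.203
grip_force: 30.0
```

Call:
arm_command --deltas '[{"dx": 0.003,"dy": 0.009,"dz": 0,"yaw": 1},{"dx": 0.007,"dy": 0.02,"dz": 0,"yaw": 2},{"dx": 0.01,"dy": 0.028,"dz": 0,"yaw": 3},{"dx": 0.01,"dy": 0.029,"dz": 0,"yaw": 3},{"dx": 0.01,"dy": 0.029,"dz": 0,"yaw": 3},{"dx": 0.01,"dy": 0.029,"dz": 0,"yaw": 3},{"dx": 0.01,"dy": 0.029,"dz": 0,"yaw": 3},{"dx": 0.01,"dy": 0.028,"dz": 0,"yaw": 3},{"dx": 0.006,"dy": 0.017,"dz": 0,"yaw": 2},{"dx": 0.003,"dy": 0.009,"dz": 0,"yaw": 0},{"dx": 0,"dy": 0,"dz": 0,"yaw": 0},{"dx": 0,"dy": 0,"dz": 0,"yaw": 0},{"dx": 0,"dy": 0,"dz": 0,"yaw": 0}]'

```text
t: 7.9
eef_pos: [574.9, -51.0, 255.0]
tcp_rot: [-3.141, -0.0, 1.883]
ft_force: [0.5, -0.4, -2.1]
opening: 0.207
grip_force: 30.0
```

```bash
python3 - <<'E'
from h import *
s,P,r,o=grab("side"); d,Q,_,_=grab("top")
np.savez("side1.npz",c=s,P=P,r=r,o=o); np.savez("top1.npz",c=d,P=Q)
a=cv2.resize(s[170:310,200:330],(390,420),interpolation=cv2.INTER_CUBIC); b=cv2.resize(d[140:280,200:330],(390,420),interpolation=cv2.INTER_CUBIC)
cv2.imwrite("pics/g2.png",np.hstack([a,b])[...,::-1]); print(state())
E
```

```text
{'t': 8.0, 'joints': array([-2.02878064e-01,  4.01553567e-01,  1.65157375e+00, -1.86027797e-05,
        1.08847487e+00, -5.15225035e-01]), 'qvel': array([ 2.18101016e-03,  4.34363664e-05, -2.37652680e-03, -2.07825323e-04,
        2.74444607e-03, -5.98535729e-04]), 'tau': array([ 1.80682554e-01, -5.59195447e+01, -2.62552714e+01,  4.79739066e-02,
        7.22028594e-02,  7.77807736e-05]), 'eef_pos': array([574.98335125, -51.00313891, 255.13344974]), 'tcp_rot': array([-3.14157624e+00,  9.64479008e-06,  1.88315193e+00]), 'ft_force': array([-0.55846626,  0.10924767, -1.64294036]), 'moment': array([-0.08919815, -0.01870305,  0.02464208]), 'grip_force': 29.999650418758392, 'opening': 0.20908691435557628}
```

View pics/g2.png

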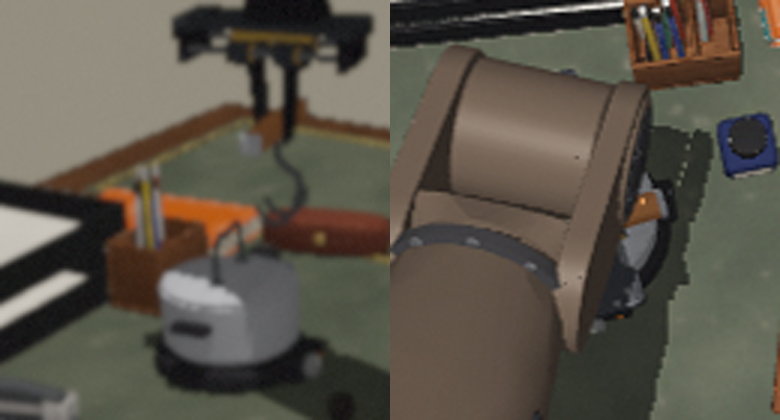

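The side view shows the lifter hanging straight from the fingers (grip at 265,130), with the prongs at (280,215) just behind the loop at (230,235). I'll check heights by depth before lowering.

```bash
python3 - <<'E'
from h import *
z=np.load("side1.npz"); c,P=z["c"],z["P"]; hsv=cv2.cvtColor(c,cv2.COLOR_RGB2HSV); Z=P[...,2]
b=np.zeros(Z.shape,bool); b[200:225,278:300]=1
near=(abs(P[...,0]-575)<90)&(abs(P[...,1]+40)<90)
m=b&near&(Z>200)&(Z<290)&(hsv[...,0]<22)&(hsv[...,1]>90)
print("grip",m.sum(),np.round(np.median(P[m],0)),np.round(np.percentile(P[m],[3,97],axis=0)))
b[:]=0; b[215:255,280:310]=1
m=b&near&(Z>140)&(Z<215); print("lower",m.sum(),np.round(np.percentile(P[m],[2,50,98],axis=0)))
for h in range(145,215,8):
    k=m&(Z>=h)&(Z<h+8)
    if k.any(): print(h,k.sum(),np.round(P[k].mean(0)))
b[:]=0; b[235:265,262:290]=1
m=b&near&(Z>115)&(Z<152); print("loop",m.sum(),np.round(np.percentile(P[m],[2,50,98],axis=0)))
k=m&(Z>134); print(np.round(P[k].mean(0)),k.sum(), cv2.minAreaRect(P[k][:,:2].astype(np.float32)))
E
```

```text
grip 120 [559. -35. 258.] [[547. -89. 243.]
 [584.  -2. 270.]]
lower 121 [[545. -74. 156.]
 [560. -55. 171.]
 [592. -34. 212.]]
145 1 [571. -42. 152.]
153 30 [574. -49. 159.]
161 21 [572. -49. 165.]
169 19 [563. -55. 172.]
177 13 [550. -57. 181.]
185 9 [551. -58. 188.]
193 6 [550. -56. 198.]
201 14 [559. -56. 206.]
209 8 [565. -57. 211.]
loop 57 [[610. -70. 115.]
 [619. -21. 135.]
 [636.   4. 143.]]
[619. -28. 140.] 29 ((620.5037841796875, -30.62765121459961), (8.00271987915039, 67.48442077636719), 17.527538299560547)
```

Call:
arm_command --deltas '[{"dx": 0,"dy": 0,"dz": -0.006,"yaw": 0},{"dx": 0,"dy": 0,"dz": -0.012,"yaw": 0},{"dx": 0,"dy": 0,"dz": -0.012,"yaw": 0},{"dx": 0,"dy": 0,"dz": -0.01,"yaw": 0},{"dx": 0,"dy": 0,"dz": -0.007,"yaw": 0},{"dx": 0,"dy": 0,"dz": 0,"yaw": 0},{"dx": 0,"dy": 0,"dz": 0,"yaw": 0}]'

```text
t: 8.7
eef_pos: [575.3, -50.2, 208.1]
tcp_rot: [3.142, -0.0, 1.885]
ft_force: [-0.5, 0.2, -1.2]
opening: 0.209
grip_force: 30.0
```

Call:
arm_command --deltas '[{"dx": 0.003,"dy": 0.001,"dz": 0,"yaw": 0},{"dx": 0.006,"dy": 0.0022,"dz": 0,"yaw": 0},{"dx": 0.006,"dy": 0.0022,"dz": 0,"yaw": 0},{"dx": 0.006,"dy": 0.0022,"dz": 0,"yaw": 0},{"dx": 0.006,"dy": 0.0022,"dz": 0,"yaw": 0},{"dx": 0.006,"dy": 0.0022,"dz": 0,"yaw": 0},{"dx": 0.006,"dy": 0.0022,"dz": 0,"yaw": 0},{"dx": 0.006,"dy": 0.0022,"dz": 0,"yaw": 0},{"dx": 0.0035,"dy": 0.0013,"dz": 0,"yaw": 0},{"dx": 0.002,"dy": 0.0008,"dz": 0,"yaw": 0},{"dx": 0,"dy": 0,"dz": 0,"yaw": 0},{"dx": 0,"dy": 0,"dz": 0,"yaw": 0}]'

```text
t: 9.9
eef_pos: [625.5, -31.8, 208.1]
tcp_rot: [-3.142, -0.0, 1.884]
ft_force: [0.4, -0.4, -1.4]
opening: 0.213
grip_force: 30.0
```

```bash
python3 - <<'E'
from h import *
s,P,r,o=grab("side"); np.savez("side2.npz",c=s,P=P)
cv2.imwrite("pics/g3.png",cv2.resize(s[190:300,225:335],(600,600),interpolation=cv2.INTER_CUBIC)[...,::-1]); print(state()["eef_pos"])
E
```

```text
[625.50640793 -31.77413324 208.15712864]
```

View pics/g3.png

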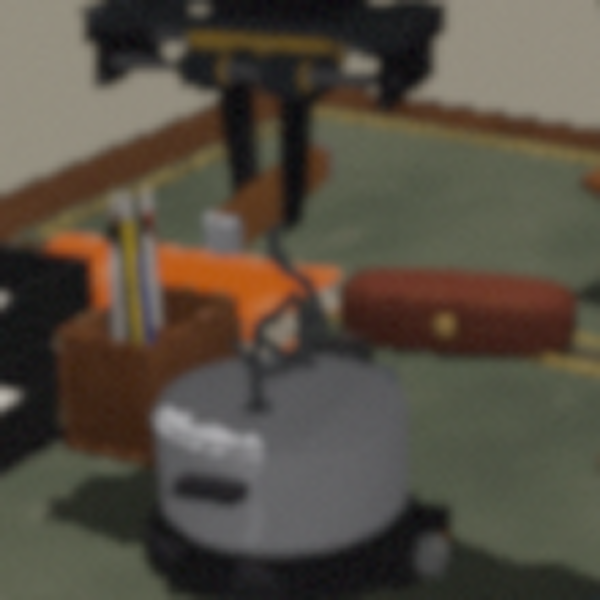

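The prongs (about 310,345) are in the loop under the bar with no contact force, so I lift slowly.

Call:
arm_command --deltas '[{"dx": 0,"dy": 0,"dz": 0.004,"yaw": 0},{"dx": 0,"dy": 0,"dz": 0.006,"yaw": 0},{"dx": 0,"dy": 0,"dz": 0.005,"yaw": 0},{"dx": 0,"dy": 0,"dz": 0.003,"yaw": 0},{"dx": 0,"dy": 0,"dz": 0.002,"yaw": 0},{"dx": 0,"dy": 0,"dz": 0.002,"yaw": 0},{"dx": 0,"dy": 0,"dz": 0.002,"yaw": 0},{"dx": 0,"dy": 0,"dz": 0.002,"yaw": 0},{"dx": 0,"dy": 0,"dz": 0.002,"yaw": 0},{"dx": 0,"dy": 0,"dz": 0.002,"yaw": 0},{"dx": 0,"dy": 0,"dz": 0,"yaw": 0},{"dx": 0,"dy": 0,"dz": 0,"yaw": 0}]'

```text
t: 11.15
eef_pos: [625.6, -31.7, 238.1]
tcp_rot: [-3.142, -0.0, 1.884]
ft_force: [-0.5, -0.5, -4.8]
opening: 0.209
grip_force: 30.0
```

Call:
arm_command --deltas '[{"dx": 0,"dy": 0,"dz": 0.003,"yaw": 0},{"dx": 0,"dy": 0,"dz": 0.005,"yaw": 0},{"dx": 0,"dy": 0,"dz": 0.007,"yaw": 0},{"dx": 0,"dy": 0,"dz": 0.008,"yaw": 0},{"dx": 0,"dy": 0,"dz": 0.008,"yaw": 0},{"dx": 0,"dy": 0,"dz": 0.008,"yaw": 0},{"dx": 0,"dy": 0,"dz": 0.008,"yaw": 0},{"dx": 0,"dy": 0,"dz": 0.007,"yaw": 0},{"dx": 0,"dy": 0,"dz": 0.005,"yaw": 0},{"dx": 0,"dy": 0,"dz": 0.003,"yaw": 0},{"dx": 0,"dy": 0,"dz": 0,"yaw": 0},{"dx": 0,"dy": 0,"dz": 0,"yaw": 0},{"dx": 0,"dy": 0,"dz": 0,"yaw": 0},{"dx": 0,"dy": 0,"dz": 0,"yaw": 0}]'

```text
t: 12.55
eef_pos: [625.6, -31.7, 299.9]
tcp_rot: [-3.141, -0.0, 1.884]
ft_force: [0.2, -0.2, -4.7]
opening: 0.207
grip_force: 30.0
```

```bash
python3 - <<'E'
from h import *
s,P,r,o=grab("side"); np.savez("side3.npz",c=s,P=P)
d,Q,_,_=grab("top"); np.savez("top3.npz",c=d,P=Q)
cv2.imwrite("pics/g4.png",np.hstack([cv2.resize(s[150:290,225:335],(393,500)),cv2.resize(d[140:280,200:310],(393,500))])[...,::-1]); print(state()["eef_pos"],state()["ft_force"])
E
```

```text
[625.67273454 -31.6879019  299.95473882] [-0.8099357  -0.04964025 -4.35763755]
```

View pics/g4.png

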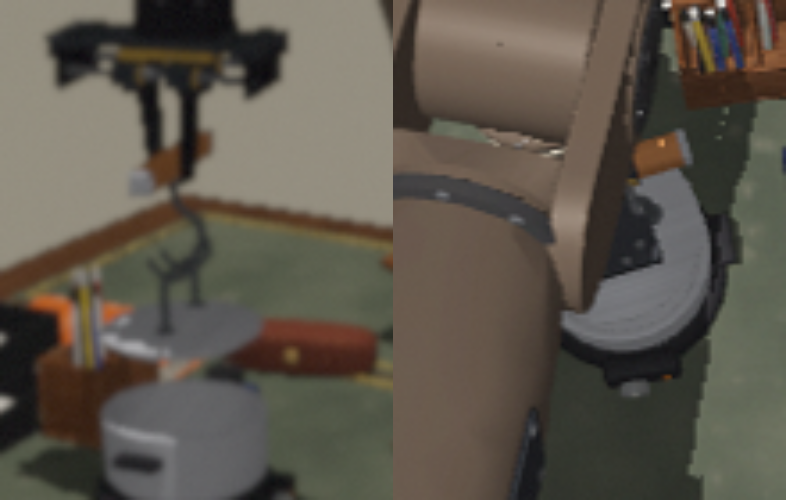

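The lid hangs level, clear of the warmer. I carry it smoothly to the trivet.

Call:
arm_command --deltas '[{"dx": -0.0012,"dy": 0.004,"dz": 0,"yaw": 0},{"dx": -0.0027,"dy": 0.009,"dz": 0,"yaw": 0},{"dx": -0.0042,"dy": 0.014,"dz": 0,"yaw": 0},{"dx": -0.0057,"dy": 0.019,"dz": 0,"yaw": 0},{"dx": -0.0069,"dy": 0.023,"dz": 0,"yaw": 0},{"dx": -0.0072,"dy": 0.024,"dz": 0,"yaw": 0},{"dx": -0.0072,"dy": 0.024,"dz": 0,"yaw": 0},{"dx": -0.0072,"dy": 0.024,"dz": 0,"yaw": 0},{"dx": -0.0072,"dy": 0.024,"dz": 0,"yaw": 0},{"dx": -0.0072,"dy": 0.024,"dz": 0,"yaw": 0},{"dx": -0.0072,"dy": 0.024,"dz": 0,"yaw": 0},{"dx": -0.0072,"dy": 0.024,"dz": 0,"yaw": 0},{"dx": -0.0069,"dy": 0.023,"dz": 0,"yaw": 0},{"dx": -0.0057,"dy": 0.019,"dz": 0,"yaw": 0},{"dx": -0.0042,"dy": 0.014,"dz": 0,"yaw": 0},{"dx": -0.0027,"dy": 0.009,"dz": 0,"yaw": 0},{"dx": -0.0012,"dy": 0.004,"dz": 0,"yaw": 0},{"dx": 0,"dy": 0,"dz": 0,"yaw": 0},{"dx": 0,"dy": 0,"dz": 0,"yaw": 0},{"dx": 0,"dy": 0,"dz": 0,"yaw": 0}]'

```text
t: 14.65
eef_pos: [534.1, 273.6, 300.1]
tcp_rot: [-3.142, 0.0, 1.884]
ft_force: [-0.2, 1.2, -5.4]
opening: 0.208
grip_force: 30.0
```

```bash
python3 - <<'E'
from h import *
d,Q,_,_=grab("top"); s,P,_,_=grab("side")
for n,A in(("top",Q),("side",P)):
    m=(A[...,2]>150)&(A[...,2]<172)&(abs(A[...,0]-533)<90)&(abs(A[...,1]-274)<90)
    p=A[m]; print(n,m.sum(),np.round(np.percentile(p,[1,50,99],axis=0)))
    if m.sum()>50:
        X=np.c_[p[:,:2],np.ones(len(p))]; print(np.linalg.lstsq(X,p[:,2],rcond=None)[0], cv2.minEnclosingCircle(p[:,:2].astype(np.float32)))
print(state()["eef_pos"],state()["ft_force"])
E
```

```text
top 1403 [[472. 209. 154.]
 [522. 252. 163.]
 [598. 313. 171.]]
[-1.68715818e-02  1.59292923e-02  1.67488517e+02] ((535.873779296875, 271.59478759765625), 67.42961120605469)
side 932 [[466. 213. 154.]
 [516. 285. 162.]
 [589. 336. 168.]]
[ 5.56408969e-03 -3.36767617e-02  1.68288263e+02] ((528.1431884765625, 272.2538757324219), 69.54670715332031)
[534.1227319  273.77749991 300.14298674] [ 1.98992030e-01 -2.72272378e-03 -5.21824552e+00]
```

Call:
arm_command --deltas '[{"dx": 0,"dy": 0.001,"dz": -0.005,"yaw": 0},{"dx": 0,"dy": 0,"dz": -0.01,"yaw": 0},{"dx": 0,"dy": 0,"dz": -0.015,"yaw": 0},{"dx": 0,"dy": 0,"dz": -0.018,"yaw": 0},{"dx": 0,"dy": 0,"dz": -0.018,"yaw": 0},{"dx": 0,"dy": 0,"dz": -0.018,"yaw": 0},{"dx": 0,"dy": 0,"dz": -0.015,"yaw": 0},{"dx": 0,"dy": 0,"dz": -0.01,"yaw": 0},{"dx": 0,"dy": 0,"dz": -0.006,"yaw": 0},{"dx": 0,"dy": 0,"dz": -0.004,"yaw": 0},{"dx": 0,"dy": 0,"dz": -0.003,"yaw": 0},{"dx": 0,"dy": 0,"dz": -0.003,"yaw": 0},{"dx": 0,"dy": 0,"dz": -0.003,"yaw": 0},{"dx": 0,"dy": 0,"dz": -0.003,"yaw": 0},{"dx": 0,"dy": 0,"dz": -0.003,"yaw": 0},{"dx": 0,"dy": 0,"dz": -0.003,"yaw": 0},{"dx": 0,"dy": 0,"dz": -0.003,"yaw": 0},{"dx": 0,"dy": 0,"dz": -0.003,"yaw": 0},{"dx": 0,"dy": 0,"dz": 0,"yaw": 0},{"dx": 0,"dy": 0,"dz": 0,"yaw": 0}]'

```text
t: 16.75
eef_pos: [533.9, 275.3, 157.2]
tcp_rot: [3.141, -0.0, 1.884]
ft_force: [-0.3, -0.9, -1.4]
opening: 0.206
grip_force: 30.0
```

Call:
arm_command --deltas '[{"dx": 0,"dy": 0,"dz": -0.005,"yaw": 0},{"dx": 0,"dy": 0,"dz": -0.005,"yaw": 0},{"dx": 0,"dy": 0,"dz": -0.004,"yaw": 0},{"dx": 0,"dy": 0,"dz": 0,"yaw": 0},{"dx": 0,"dy": 0,"dz": 0,"yaw": 0}]'

```text
t: 17.25
eef_pos: [533.9, 275.3, 143.0]
tcp_rot: [-3.141, 0.0, 1.885]
ft_force: [-0.6, 0.0, -0.9]
opening: 0.208
grip_force: 30.0
```

```bash
python3 - <<'E'
from h import *
d,Q,_,_=grab("top"); s,P,_,_=grab("side")
for n,A in(("top",Q),("side",P)):
    m=(A[...,2]>19)&(A[...,2]<40)&(abs(A[...,0]-533)<75)&(abs(A[...,1]-274)<75)
    p=A[m]; print(n,m.sum())
    if m.sum()>50:
        X=np.c_[p[:,:2],np.ones(len(p))]; print(np.linalg.lstsq(X,p[:,2],rcond=None)[0], cv2.minEnclosingCircle(p[:,:2].astype(np.float32)))
print(state()["eef_pos"],state()["ft_force"])
E
```

```text
top 968
[-9.52107691e-03  1.93069016e-02  2.83151023e+01] ((536.892578125, 266.16552734375), 70.21776580810547)
side 948
[ 1.74278362e-02 -8.70819313e-03  2.05167425e+01] ((529.9450073242188, 275.2339782714844), 68.1927719116211)
[533.95904438 275.33501787 143.27560409] [-0.56203718 -0.65739919 -1.67983702]
```

Call:
arm_command --deltas '[{"dx": -0.003,"dy": -0.001,"dz": 0,"yaw": 0},{"dx": -0.006,"dy": -0.0019,"dz": 0,"yaw": 0},{"dx": -0.006,"dy": -0.0019,"dz": 0,"yaw": 0},{"dx": -0.006,"dy": -0.0019,"dz": 0,"yaw": 0},{"dx": -0.006,"dy": -0.0019,"dz": 0,"yaw": 0},{"dx": -0.006,"dy": -0.0019,"dz": 0,"yaw": 0},{"dx": -0.006,"dy": -0.0019,"dz": 0,"yaw": 0},{"dx": -0.006,"dy": -0.0019,"dz": 0,"yaw": 0},{"dx": -0.006,"dy": -0.0019,"dz": 0,"yaw": 0},{"dx": -0.004,"dy": -0.0013,"dz": 0,"yaw": 0},{"dx": 0,"dy": 0,"dz": 0,"yaw": 0},{"dx": 0,"dy": 0,"dz": 0,"yaw": 0}]'

```text
t: 18.55
eef_pos: [479.0, 257.8, 143.3]
tcp_rot: [3.141, 0.0, 1.884]
ft_force: [0.7, -0.6, -1.1]
opening: 0.206
grip_force: 30.0
```

Call:
arm_command --deltas '[{"dx": 0,"dy": 0,"dz": 0.01,"yaw": 0},{"dx": 0,"dy": 0,"dz": 0.02,"yaw": 0},{"dx": 0,"dy": 0,"dz": 0.025,"yaw": 0},{"dx": 0,"dy": 0,"dz": 0.025,"yaw": 0},{"dx": 0,"dy": 0,"dz": 0.025,"yaw": 0},{"dx": 0,"dy": 0,"dz": 0.02,"yaw": 0},{"dx": 0,"dy": 0,"dz": 0.01,"yaw": 0},{"dx": 0,"dy": 0,"dz": 0,"yaw": 0}]'

```text
t: 19.35
eef_pos: [479.2, 257.9, 279.5]
tcp_rot: [3.139, -0.0, 1.885]
ft_force: [-0.3, 0.4, -2.1]
opening: 0.208
grip_force: 30.0
```

Call:
arm_command --deltas '[{"dx": 0,"dy": -0.01,"dz": 0,"yaw": 0},{"dx": 0.001,"dy": -0.02,"dz": 0,"yaw": -1},{"dx": 0.001,"dy": -0.03,"dz": 0,"yaw": -2},{"dx": 0.001,"dy": -0.035,"dz": 0,"yaw": -2},{"dx": 0.001,"dy": -0.035,"dz": 0,"yaw": -2},{"dx": 0.001,"dy": -0.035,"dz": 0,"yaw": -2},{"dx": 0.001,"dy": -0.035,"dz": 0,"yaw": -2},{"dx": 0.001,"dy": -0.035,"dz": 0,"yaw": -2},{"dx": 0.001,"dy": -0.035,"dz": 0,"yaw": -2},{"dx": 0.001,"dy": -0.035,"dz": 0,"yaw": -2},{"dx": 0.001,"dy": -0.035,"dz": 0,"yaw": -2},{"dx": 0.001,"dy": -0.035,"dz": 0,"yaw": -2},{"dx": 0.001,"dy": -0.035,"dz": 0,"yaw": -2},{"dx": 0.001,"dy": -0.035,"dz": 0,"yaw": 0},{"dx": 0.001,"dy": -0.035,"dz": 0,"yaw": 0},{"dx": 0.001,"dy": -0.03,"dz": 0,"yaw": 0},{"dx": 0.001,"dy": -0.015,"dz": 0,"yaw": 0},{"dx": 0,"dy": 0,"dz": 0,"yaw": 0},{"dx": 0,"dy": 0,"dz": 0,"yaw": 0}]'

```text
t: 21.25
eef_pos: [494.4, -266.7, 277.4]
tcp_rot: [-3.14, -0.001, 1.483]
ft_force: [1.0, 0.6, -1.6]
opening: 0.212
grip_force: 30.0
```

Call:
arm_command --deltas '[{"dx": 0.0018,"dy": -0.0106,"dz": -0.01,"yaw": 0},{"dx": 0,"dy": 0,"dz": -0.02,"yaw": 0},{"dx": 0,"dy": 0,"dz": -0.02,"yaw": 0},{"dx": 0,"dy": 0,"dz": -0.02,"yaw": 0},{"dx": 0,"dy": 0,"dz": -0.02,"yaw": 0},{"dx": 0,"dy": 0,"dz": -0.01,"yaw": 0},{"dx": 0,"dy": 0,"dz": 0,"yaw": 0},{"dx": 0,"dy": 0,"dz": 0,"yaw": 0}]'

```text
t: 22.05
eef_pos: [497.0, -277.8, 178.6]
tcp_rot: [3.141, 0.0, 1.484]
ft_force: [0.9, 0.1, -0.8]
opening: 0.206
grip_force: 30.0
```

```bash
python3 - <<'E'
from h import *
d,Q,_,_=grab("top"); s,P,_,_=grab("side")
cv2.imwrite("pics/g5.png",np.hstack([cv2.resize(s[190:300,310:410],(400,440)),cv2.resize(d[190:300,300:400],(400,440))])[...,::-1])
A=Q; m=(A[...,2]>19)&(A[...,2]<40)&(abs(A[...,0]-533)<80)&(abs(A[...,1]-274)<80)
p=A[m]; X=np.c_[p[:,:2],np.ones(len(p))]; print("lid",np.linalg.lstsq(X,p[:,2],rcond=None)[0], cv2.minEnclosingCircle(p[:,:2].astype(np.float32)))
print(state()["eef_pos"],state()["ft_force"])
E
```

```text
lid [1.08447487e-03 1.72355551e-03 2.74244827e+01] ((538.6192016601562, 269.5517578125), 79.11900329589844)
[ 497.05836864 -277.94984244  179.07494748] [-0.63399714  0.21732939 -2.11944527]
```

View pics/g5.png

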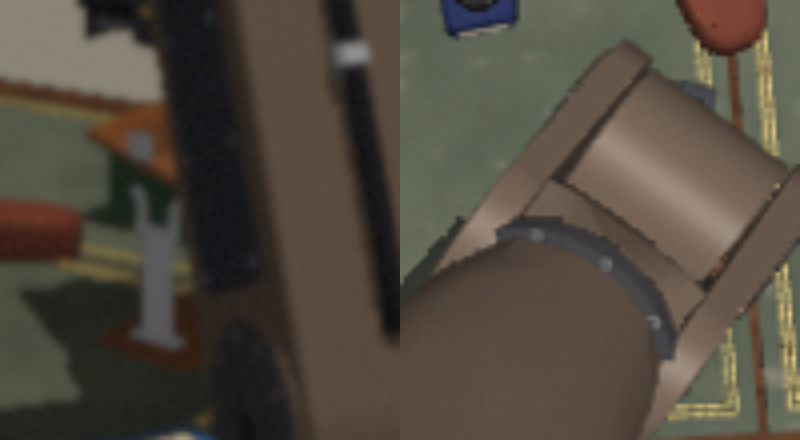

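The lifter's near end cap (140,145) is directly over the notch (157,205), allowing for the 19 mm overhang. The lid lies level on the trivet. I lower the lifter.

Call:
arm_command --deltas '[{"dx": -0.0008,"dy": 0.0005,"dz": -0.005,"yaw": 0},{"dx": 0,"dy": 0,"dz": -0.01,"yaw": 0},{"dx": 0,"dy": 0,"dz": -0.01,"yaw": 0},{"dx": 0,"dy": 0,"dz": -0.01,"yaw": 0},{"dx": 0,"dy": 0,"dz": -0.008,"yaw": 0},{"dx": 0,"dy": 0,"dz": -0.006,"yaw": 0},{"dx": 0,"dy": 0,"dz": -0.004,"yaw": 0},{"dx": 0,"dy": 0,"dz": -0.003,"yaw": 0},{"dx": 0,"dy": 0,"dz": -0.002,"yaw": 0},{"dx": 0,"dy": 0,"dz": 0,"yaw": 0},{"dx": 0,"dy": 0,"dz": 0,"yaw": 0}]'

```text
t: 23.25
eef_pos: [496.0, -277.4, 120.4]
tcp_rot: [3.141, 0.0, 1.483]
ft_force: [-0.1, 0.8, -1.3]
opening: 0.21
grip_force: 30.0
```

Call:
arm_command --deltas '[{"dx": 0,"dy": 0,"dz": -0.001,"yaw": 0},{"dx": 0,"dy": 0,"dz": -0.0005,"yaw": 0},{"dx": 0,"dy": 0,"dz": 0,"yaw": 0},{"dx": 0,"dy": 0,"dz": 0,"yaw": 0}]'

```text
t: 23.65
eef_pos: [496.0, -277.4, 119.1]
tcp_rot: [3.141, 0.0, 1.483]
ft_force: [-1.5, 1.2, 5.6]
opening: 0.208
grip_force: 30.0
```

Seated (upward force appears at the original height). I release.

Call:
arm_command --deltas '[{"dx": 0,"dy": 0,"dz": 0,"yaw": 0},{"dx": 0,"dy": 0,"dz": 0,"yaw": 0},{"dx": 0,"dy": 0,"dz": 0,"yaw": 0},{"dx": 0,"dy": 0,"dz": 0,"yaw": 0},{"dx": 0,"dy": 0,"dz": 0,"yaw": 0},{"dx": 0,"dy": 0,"dz": 0,"yaw": 0},{"dx": 0,"dy": 0,"dz": 0,"yaw": 0},{"dx": 0,"dy": 0,"dz": 0,"yaw": 0},{"dx": 0,"dy": 0,"dz": 0,"yaw": 0},{"dx": 0,"dy": 0,"dz": 0,"yaw": 0}]' --gripper 0.08

```text
t: 24.65
eef_pos: [495.9, -277.3, 118.7]
tcp_rot: [3.141, -0.0, 1.483]
ft_force: [0.6, -0.9, 0.1]
opening: 0.841
grip_force: 0.0
```

Call:
arm_command --deltas '[{"dx": 0,"dy": 0,"dz": 0.005,"yaw": 0},{"dx": 0,"dy": 0,"dz": 0.01,"yaw": 0},{"dx": 0,"dy": 0,"dz": 0.02,"yaw": 0},{"dx": 0,"dy": 0,"dz": 0.025,"yaw": 0},{"dx": 0,"dy": 0,"dz": 0.03,"yaw": 0},{"dx": 0,"dy": 0,"dz": 0.03,"yaw": 0},{"dx": 0,"dy": 0,"dz": 0.03,"yaw": 0},{"dx": 0,"dy": 0.03,"dz": 0,"yaw": 0},{"dx": 0,"dy": 0.04,"dz": 0,"yaw": 0},{"dx": 0,"dy": 0.04,"dz": 0,"yaw": 0},{"dx": 0,"dy": 0.04,"dz": 0,"yaw": 0},{"dx": 0,"dy": 0.04,"dz": 0,"yaw": 0},{"dx": 0,"dy": 0.04,"dz": 0,"yaw": 0},{"dx": 0,"dy": 0.04,"dz": 0,"yaw": 0},{"dx": 0,"dy": 0.03,"dz": 0,"yaw": 0},{"dx": 0,"dy": 0.02,"dz": 0,"yaw": 0},{"dx": 0,"dy": 0,"dz": 0,"yaw": 0},{"dx": 0,"dy": 0,"dz": 0,"yaw": 0},{"dx": 0,"dy": 0,"dz": 0,"yaw": 0}]'

```text
t: 26.55
eef_pos: [495.9, 41.9, 269.0]
tcp_rot: [3.141, 0.0, 1.482]
ft_force: [0.0, -1.5, -0.3]
opening: 0.84
grip_force: 0.0
```

```bash
python3 - <<'E'
from h import *
c,P,r,o=grab("top"); hsv=cv2.cvtColor(c,cv2.COLOR_RGB2HSV)
m=np.zeros(c.shape[:2],bool); m[236:290,318:392]=1
m&=(hsv[...,0]<22)&(hsv[...,1]>120)&(hsv[...,2]>170)
R=r[m]; q=(o+R*((125-o[2])/R[:,2])[:,None])[:,:2].astype(np.float32)
print("grip",m.sum(),cv2.minAreaRect(q),np.nanmedian(P[m],0))
cv2.imwrite("pics/end.png",c[120:330,90:410][...,::-1]); print(state()["eef_pos"])
E
```

```text
grip 333 ((498.1096496582031, -277.34149169921875), (122.20954895019531, 17.823816299438477), 84.78389739990234) [ 498.17547299 -278.72003928  124.35680377]
[495.95791802  41.78183418 268.89095814]
```

View pics/end.png

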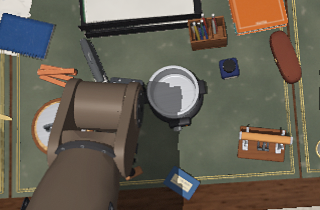

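The warmer is open at (175,90), the lifter's grip lies back across both uprights at (265,135), and the lid is on the trivet behind the arm. The measurements match the start, so I hand in.

```bash
python3 -c "
from cell import job_done; print(job_done())"
```

```text
the job is handed in; nothing more can be done
None
```

The job is handed in: the lid lies flat within about 8 mm of the trivet's centre, and the lifter is back in its rest within about 2 mm of where it started; the hand-in returned no verdict.

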